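# Pin the sprung tongue into the clevis of the coupling stand

### The job

Couple the sprung tongue to the clevis: put the clevis pin down through the upper ear, the eye of the tongue and the lower ear until its collar sits flush on the upper ear, and leave it there. The tongue's spring holds its eye out of line, so stand the pin in the upper ear, push the tongue in by its post until the pin drops into the eye, then press the pin fully home past the spring ball. Be gentle: push the post with less than 15 N and stop as soon as you feel the tongue lock, press the pin only as hard as it needs (less than 50 N), and leave the timer, the vial and the beaker where they are.

Things in the scene. Friction and masses are not known exactly. Their poses are not given: they have to be found in the camera images.
- stand: Fixed coupling stand: aluminium base plate 200 x 90 x 10 mm (x = -140 to +60 mm) with a steel clevis: two level ears 60 x 50 mm, one above the other, joined by a back wall at x = 30 to 44 mm; a sprung tongue is trapped between them. Origin: on the worktop under the clevis's upright pin axis; z up; x is the way the tongue is pushed in.
- ear_top (a point): Point on the pin axis in the top face of the upper ear (14 mm thick), 62 mm above the worktop; centre of its upright 15.5 mm hole. Axes as the stand's.
- low_ear (a point): Point on the pin axis in the top face of the lower ear (a block 22 mm thick), 32 mm above the worktop; centre of its upright 15.5 mm hole. A spring ball in the wall of this hole, 22 mm above the worktop, catches the falling pin with its collar about 4 to 10 mm above the upper ear; pressing down on the pin's head with roughly 8 to 15 N takes it past the ball until the collar seats hard.
- tongue_top (a point): Point of the stand on the pin axis, 46 mm above the worktop, level with the tongue's top. A pin standing in the upper ear rests here, collar about 32 mm above the ear, while the eye is out of line; it falls into the eye by its own weight once the eye comes under it, and then locks the tongue against being pushed on.
- slide_line (a point): Point of the stand 60 mm along -x from the pin axis, 40 mm up, on the tongue's middle line. The tongue, a steel bar 30 x 12 mm with an eye (15.5 mm hole), slides along x only, 20 mm at most. A spring (3 N, rising 0.2 N per mm) holds it to the -x side, its eye then 6 to 14 mm short of the axis (not measured, hidden under the ear); let go, it springs back unless the pin is in the eye.
- post_mid (a point): Point of the stand 94 mm along -x from the pin axis, 75 mm up, near the push post: an upright steel rod 12 mm thick, z = 54 to 97 mm, on a clamp block (18 x 22 mm, z = 46 to 54) on the tongue. It is clamped anywhere in a slot: at rest its axis is within 20 mm of this point along x, at y = 0; its place is not measured and says nothing exact of the eye. Push it to +x from its -x side.
- pin: Loose steel clevis pin, 130 g, upright. Origin: centre of its nose (lower end); z along the pin to its head. Shank 14 mm diameter, 48 mm long below the collar, nose tapered to 9 mm over the last 3 mm; collar 26 mm diameter, z = 48 to 53 mm; round grip 22 mm diameter, z = 53 to 85 mm. It starts upright in the holder.
- pin_collar (a point): Centre of the underside of the pin's collar, 48 mm above the nose; it lies on ear_top when the pin is home.
- holder: Fixed grey plastic block 60 x 60 x 56 mm with a blind hole 17 mm wide, 51 mm deep in its top, in which the pin stands with its collar on the block. Origin: centre of the underside.
- timer: Small kitchen-type timer 60 x 68 x 18 mm lying on the worktop, a bystander. Origin: centre of the underside.
- vial_1: Capped vial 30 x 30 x 56 mm, standing, a bystander. Origin: centre of the underside.
- beaker_100: Glass beaker 57 x 64 x 72 mm, standing, a bystander. Origin: centre of the underside.
Mind the look-alikes: they are no part of the job. There is more than one size of the pin; the job needs the largest.

How it is judged:
At the end, for the whole second after the job is handed in: The pin stands upright (within 0.08 rad) on the clevis axis (within 4 mm), through both ears and the eye, its collar flush on the upper ear (gap under 2.5 mm), at rest and released (z of pin_collar in the frame of ear_top between -0.004 and 0.0025 m and horizontal distance between pin_collar and ear_top below 0.004 m and angle between pin's own z axis and vertical below 0.08 rad and linear speed of pin below 0.01 m/s); the robot touches nothing.
It fails at once if more than 15 N between the fingers and the stand, its tongue or its post (contact force between the fingers and stand above 15 N).
It fails at once if more than 50 N between the pin and the stand or its tongue (contact force between pin and stand above 50 N).
It fails at once if the timer is moved by more than 30 mm (distance of timer from where it was at the start of the episode above 0.03 m).
It fails at once if the vial is moved by more than 30 mm (distance of vial_1 from where it was at the start of the episode above 0.03 m).
It fails at once if the beaker is moved by more than 30 mm (distance of beaker_100 from where it was at the start of the episode above 0.03 m).
It also fails if it takes over 64 s, if anything falls off the work surface, if the arm or the gripper's body presses on something with over 40 N, if the wrist force passes 120 N, or if a joint passes its speed limit or range.

### The arm

A 6-joint arm with a two-finger parallel gripper is mounted at the origin on a cart in front of the work surface, level with it; the furniture and walls round the work are solid. World frame = base frame: x ahead of the robot, y to its left, z up, the work surface at z = 0. Lengths are in m, angles in rad, forces in N, time in s.
With the tool pointing down it reaches from about 0.25 to 0.775 m from the base axis. Payload 4 kg.
Tool frame: the origin (TCP) lies on the centre line of the jaws, within the pads' length; the fingertips stand 11 mm ahead of it and the grasp point (between the pads) lies 8 mm behind it (env.tip_reach is the distance from the TCP to the fingertips, in m); x points along the fingers, y is the direction in which the jaws open and shut, and the axes are right-handed (so a half turn about x gives the same grasp; the last joint's range is limited). The gripper opens to 85 mm and grips with 20 to 120 N. Pads are 22 mm wide; open, the fingers measure 114 mm over their backs; the gripper's body (76 mm by 85 mm) begins 54 mm behind the grasp point. The pads swing forward as they close: fully open they stand 13 mm farther back than shut.
Start: joints at [1.031, 0.087, 1.371, -0, 1.684, -0.103], TCP at [0.233, 0.498, 0.242] pointing down, gripper open.
Joint ranges: [-3.1, 3.1], [-0.76, 2.03], [0.27, 2.55], [-1.08, 4.22], [0.17, 2.65], [-2.57, 2.57]. Speed limits (rad/s): [2.79, 2.79, 3.14, 3.14, 3.14, 3.14].

### API

Orientations are given as a unit quaternion [x, y, z, w].
In Python, from workcell import env, vision, sign_off gives the robot as it stands.
- The arm moves only by the shell command python3 -m inch 'ROWS' [OPENING] [FORCE]. ROWS is JSON, a list of rows, each a list of 6 numbers: the shift along the tool's x, y, z each as a share of 0.5 m, from -1 to 1, then the turn, a rotation vector about the tool's x, y, z each as a share of 90 degrees, from -1 to 1. In form: [[x, y, z, wx, wy, wz], ...]. A call has 1 to 8 rows; each row is the pose to reach, as a shift and turn from the pose commanded when the call began, along the tool's axes at that moment; what a row does not reach only later rows make up. A row lasts 1/8 s, in which the tool goes at most 62.5 mm and 10.7 degrees, less where a joint would pass 70% of its speed; a pose out of reach is approached as far as the arm can. A call with a number of a shift or a turn outside -1 to 1 is refused whole. A call with a gripper value outside its range is refused whole. OPENING is the closure, from 0 (fully open) to 1 (shut), set as the call begins (- or left out, the last holds). The fingers move at their own pace and stop on an object; FORCE is the grip in N (left out, the last holds). Time passes only in rows, so rows that repeat a pose let the fingers close. It gives the time, the measured TCP pose, the force and the opening at its end, in the units of the state.
- env.read_state(): the state, without advancing time (a new reading comes with each control period).
- vision.camera(name): name is "scene" or "top"; returns (picture, depth): 384x512x3 uint8, red, green, blue; 384x512 float32, m along the optical axis (not along the pixel's ray), 0 where there is no reading.
- vision.camera_info(name): a dict with "K" (3x3 intrinsics, pixels), "dist" ([k1, k2, p1, p2, k3] as OpenCV has them; the pictures are not rectified), "camera_from_world" (4x4, takes a point from world to camera coordinates). Camera axes: x right, y down, z forward; pixel columns grow to the right and rows downward; lengths in m; the calibration is good to about 2 mm. A picture is of the moment at which its call begins. camera_info takes no time and is no camera call.
- sign_off(): hands the job in, once; it reports no verdict.
The state is a dict: "time_s": time; "q": joint angles; "dq": joint speeds; "tau": joint torques, N m; "tcp_pos": TCP position; "tcp_rot": TCP orientation; "force": force on the tool from outside, world axes, zero at the start; "moment": the same for the moment, N m; "gripper_width": finger opening in m.
Only numpy, scipy, OpenCV 4.12 (cv2) and the standard library are available. Lean on these libraries where they do the work, as an engineer would, in place of code of your own. Each camera call takes 0.05 s, during which the arm holds its last target. There are 200 camera calls.

## Working session

There is one attempt and no reset: what is moved stays moved. The work goes in short steps, Python scripts to look and compute and a shell command to move; the robot and the scene stay as the last step left them, time stands still between calls to the robot, and variables do not carry over. Pictures are saved under pics/ and viewed, about 8 in all and at most 12, crops included, and the job is handed in when it is done.

```bash
mkdir -p pics; ls; python3 - <<'E'
from workcell import env, vision
import cv2,numpy as np
s=env.read_state();print(s, env.tip_reach)
for n in("scene","top"):
    p,d=vision.camera(n);np.save(f'/tmp/{n}_d.npy',d);cv2.imwrite(f'/tmp/{n}.png',p[:,:,::-1])
    cv2.imwrite(f'pics/{n}0.png',cv2.resize(p[:,:,::-1],(800,600),interpolation=cv2.INTER_CUBIC))
    print(n,vision.camera_info(n))
E
```

```text
pics
{'time_s': 0.0, 'q': array([ 1.03090645e+00,  8.79984003e-02,  1.37228881e+00,  1.00713168e-05,
        1.68358474e+00, -1.03077335e-01]), 'dq': array([ 1.31205742e-04, -1.54312844e-04, -4.24163869e-04,  1.26667979e-04,
       -6.65595417e-05,  2.75833986e-04]), 'tau': array([-1.59294455e-04, -3.51864016e+01, -3.13274074e+01, -1.86821803e-04,
        1.05334949e-02, -3.57700259e-06]), 'tcp_pos': array([0.2324239 , 0.49795255, 0.24109784]), 'tcp_rot': array([ 0.15244774,  0.69056638, -0.15397464,  0.69005041]), 'force': array([-0.15770983, -0.79511872, -0.26609771]), 'moment': array([-0.01483642,  0.00591277,  0.01115908]), 'gripper_width': 0.085527347456421} 0.011
scene {'K': array([[444.23723539,   0.        , 252.23471977],
       [  0.        , 444.23723539, 192.50578432],
       [  0.        ,   0.        ,   1.        ]]), 'dist': array([-0.16101279,  0.        ,  0.        ,  0.        ,  0.        ]), 'camera_from_world': array([[-0.7435703 , -0.66849983,  0.0145325 ,  0.64274301],
       [-0.33389964,  0.35239   , -0.87426101,  0.18851456],
       [ 0.57932223, -0.65492692, -0.48523859,  0.68444258],
       [ 0.        ,  0.        ,  0.        ,  1.        ]])}
top {'K': array([[429.05764029,   0.        , 249.79648234],
       [  0.        , 429.05764029, 188.45738237],
       [  0.        ,   0.        ,   1.        ]]), 'dist': array([0.03729751, 0.        , 0.        , 0.        , 0.        ]), 'camera_from_world': array([[ 0.00459856, -0.99992034,  0.0117543 ,  0.26570074],
       [-0.98980263, -0.00622491, -0.14230952,  0.66155954],
       [ 0.14237136, -0.01098002, -0.98975241,  0.88229188],
       [ 0.        ,  0.        ,  0.        ,  1.        ]])}
```

View pics/scene0.png

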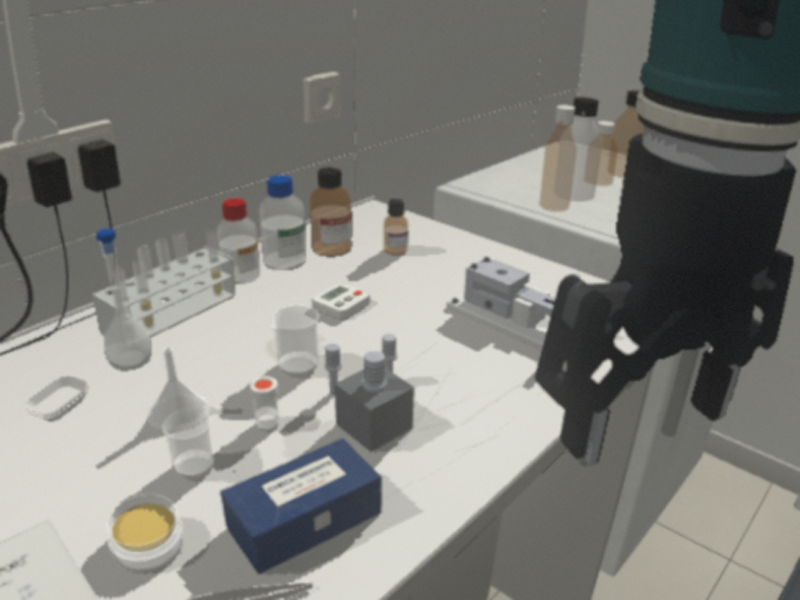

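View pics/top0.png

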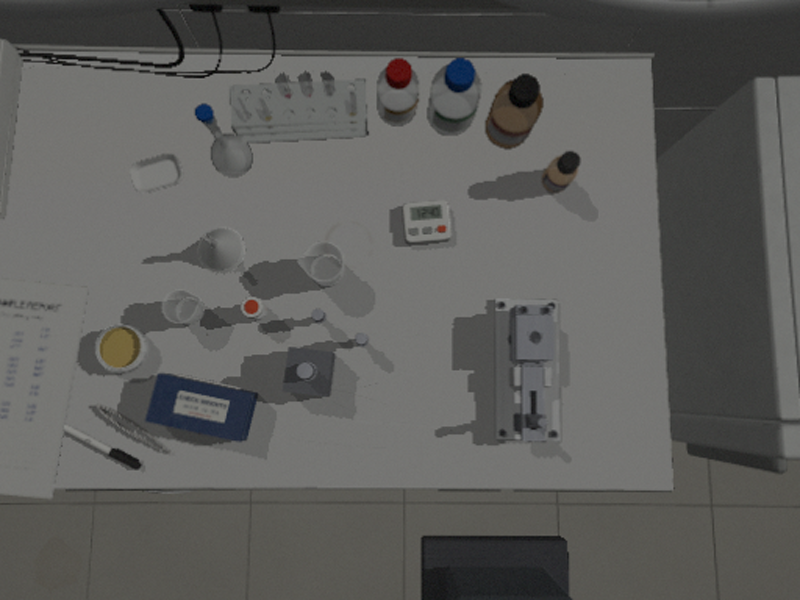

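The top view shows the stand at about (530,370), with the ear hole at (535,337) and the post at about (533,420). The pin in its holder is at (308,372), its two thin look-alikes at (318,315) and (360,340), the timer at (428,222), the beaker at (325,263) and the vial at (252,308). Next, close-up crops.

```bash
cat > h.py <<'E'
import numpy as np,cv2
from workcell import env,vision
from scipy.spatial.transform import Rotation as R
def ray(n,uv):
    c=vision.camera_info(n);T=c['camera_from_world']
    p=cv2.undistortPoints(np.array([[uv]],float),c['K'],c['dist'])[0,0]
    return -T[:3,:3].T@T[:3,3], T[:3,:3].T@np.array([p[0],p[1],1])
def plane(n,uv,z):
    o,d=ray(n,uv);return o+d*(z-o[2])/d[2]
def proj(n,P):
    c=vision.camera_info(n);T=c['camera_from_world']
    return cv2.projectPoints(np.array([P],float),cv2.Rodrigues(T[:3,:3])[0],T[:3,3],c['K'],c['dist'])[0][0,0]
def snap(n,box,k,out):  # crop box u0,v0,u1,v1
    p,d=vision.camera(n);b=p[box[1]:box[3],box[0]:box[2],::-1]
    cv2.imwrite(out,cv2.resize(b,None,fx=k,fy=k,interpolation=cv2.INTER_CUBIC));return p,d
def goal(pos,yaw=None):
    """shift shares and turn shares; yaw = world heading of tool y, tool x straight down"""
    s=env.read_state();r=R.from_quat(s['tcp_rot'])
    print('shift',np.round(r.inv().apply(np.array(pos)-s['tcp_pos'])/.5,4),'pos',s['tcp_pos'].round(4))
    y=r.apply([0,1,0]);print('tool y',y.round(3),'z',r.apply([0,0,1]).round(3),'heading',np.degrees(np.arctan2(y[1],y[0])).round(2))
    if yaw is not None:
        Y=np.array([np.cos(yaw),np.sin(yaw),0]);X=np.array([0,0,-1.]);g=R.from_matrix(np.c_[X,Y,np.cross(X,Y)])
        print('turn deg',(r.inv()*g).as_rotvec(degrees=True).round(2),'shares',((r.inv()*g).as_rotvec()/(np.pi/2)).round(4))
E
python3 - <<'E'
import cv2,numpy as np
from h import *
p=cv2.imread('/tmp/top.png');
a=cv2.resize(p[185:290,305:370],None,fx=6,fy=6,interpolation=cv2.INTER_CUBIC)[:600]
b=cv2.resize(p[190:260,170:245],None,fx=5,fy=5,interpolation=cv2.INTER_CUBIC)
c=np.zeros((600,770,3),np.uint8);c[:,:390]=a;c[:350,395:]=b
c=np.clip(c.astype(float)*1.5,0,255).astype(np.uint8)
cv2.imwrite('pics/c1.png',c)
goal([.56,.368,.2],0)
E
```

```text
shift [0.0822 0.0417 0.7036] pos [0.2325 0.498  0.2412]
tool y [ 0.423  0.906 -0.002] z [ 0.906 -0.423 -0.   ] heading 64.97
turn deg [6.497e+01 6.000e-02 1.100e-01] shares [7.219e-01 6.000e-04 1.200e-03]
```

View pics/c1.png

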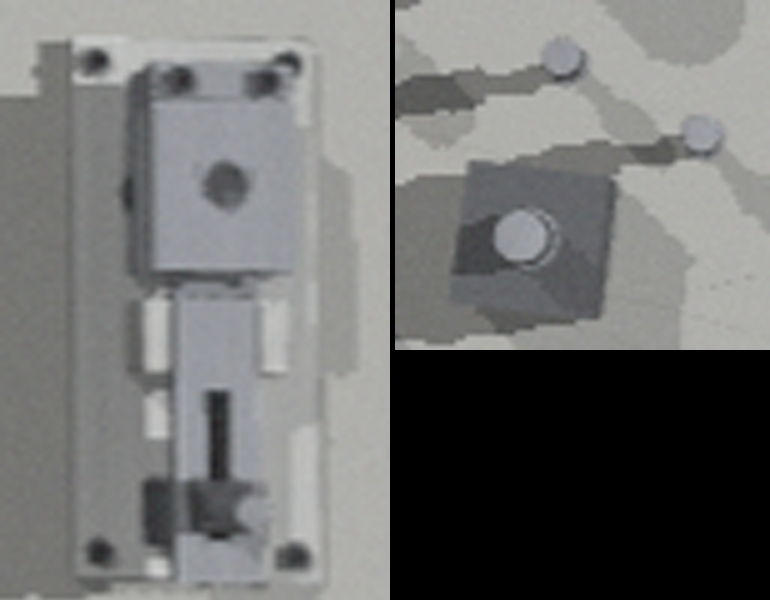

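```bash
python3 - <<'E'
import cv2,numpy as np
from h import *
p=cv2.cvtColor(cv2.imread('/tmp/top.png'),cv2.COLOR_BGR2GRAY).astype(float);d=np.load('/tmp/top_d.npy')
A=lambda x,y:((x+.5)/6-.5+305,(y+.5)/6-.5+185)
B=lambda x,y:((x-395+.5)/5-.5+170,(y+.5)/5-.5+190)
def blob(c,r,f):
    v,u=np.mgrid[int(c[1])-r:int(c[1])+r+1,int(c[0])-r:int(c[0])+r+1];w=f(p[v,u]);return (u*w).sum()/w.sum(),(v*w).sum()/w.sum(),w.sum()
h=A(226,186);m=blob(h,6,lambda g:np.clip(np.median(g)-12-g,0,40));print('hole',h,m,plane('top',m[:2],.062),'by-eye',plane('top',h,.062))
k=B(522,237);m=blob(k,5,lambda g:(g>np.percentile(g,60))*1.);print('pin',k,m,plane('top',m[:2],.093),plane('top',k,.093), 'depth',d[int(k[1]),int(k[0])])
print('expect depth', (vision.camera_info('top')['camera_from_world']@[*plane('top',k,.093),1])[2])
for q in [(72,38),(322,40),(76,578),(322,580)]: print('base',plane('top',A(*q),.01))
for q in [(95,62),(288,65),(100,551),(295,556)]: print('bolt',plane('top',A(*q),.01))
for q in [(150,100),(303,100),(152,270),(303,270)]: print('ear',plane('top',A(*q),.062))
for q in [(172,290),(262,290),(180,582),(270,582)]: print('tongue',plane('top',A(*q),.046))
print('post',plane('top',A(252,512),.097))
for q in [(469,162),(614,178),(453,302),(600,317)]: print('holder',plane('top',B(*q),.056))
for n,q,z in[('timer',(428,222),.018),('beaker',(325,263),.036),('vial',(252,308),.056),('lk1',(318,315),.08),('lk2',(360,340),.08)]: print(n,plane('top',np.array(q)/1.5625,z))
# depth around post
s=d[262:280,328:352];T=vision.camera_info('top')['camera_from_world']
pts=[]
for v in range(255,285):
  for u in range(325,355):
    if d[v,u]>0:
      o,r=ray('top',(u,v));P=o+r*d[v,u]
      if .08<P[2]<.11: pts.append(P)
pts=np.array(pts);print('post depth pts',len(pts),pts.mean(0) if len(pts) else '', np.ptp(pts,axis=0) if len(pts) else '')
E
```

```text
hole (342.25, 215.58333333333334) (np.float64(342.1924846625767), np.float64(215.27377300613497), np.float64(1304.0)) [0.60190267 0.07450574 0.062     ] by-eye [0.60125046 0.07440233 0.062     ]
pin (195.0, 237.0) (np.float64(196.23684210526315), np.float64(237.18421052631578), np.float64(38.0)) [0.55350003 0.37722183 0.093     ] [0.55385872 0.37971474 0.093     ] depth 0.86664516
expect depth 0.8649292496268693
base [0.66060654 0.11876779 0.01      ]
base [0.66044072 0.02522167 0.01      ]
base [0.4627274  0.12104362 0.01      ]
base [0.4626402  0.03183769 0.01      ]
bolt [0.65159711 0.11032426 0.01      ]
bolt [0.65092319 0.03821336 0.01      ]
bolt [0.47237157 0.11212303 0.01      ]
bolt [0.47108448 0.04133341 0.01      ]
ear [0.63146234 0.10039289 0.062     ]
ear [0.63180824 0.0464481  0.062     ]
ear [0.57169566 0.1010539  0.062     ]
ear [0.57204796 0.04832911 0.062     ]
tongue [0.5654399  0.09095219 0.046     ]
tongue [0.56565339 0.05900286 0.046     ]
tongue [0.46406231 0.09073647 0.046     ]
tongue [0.46428616 0.05933481 0.046     ]
post [0.49042255 0.0767911  0.097     ]
holder [0.58629409 0.40700832 0.056     ]
holder [0.5798388 0.3458342 0.056    ]
holder [0.52789445 0.41206313 0.056     ]
holder [0.52190212 0.35066698 0.056     ]
timer [0.77050421 0.21486311 0.018     ]
beaker [0.7056301 0.3612347 0.036    ]
vial [0.63885803 0.45734737 0.056     ]
lk1 [0.62709581 0.36532635 0.08      ]
lk2 [0.59425864 0.30936616 0.08      ]
post depth pts 37 [0.49118562 0.07709052 0.09406172] [0.01045302 0.00950663 0.01695732]
```

```bash
python3 - <<'E'
from h import *
goal([.5537,.379,.16],np.radians(89))
E
```

```text
shift [0.1622 0.0565 0.6829] pos [0.2325 0.498  0.2412]
tool y [ 0.423  0.906 -0.002] z [ 0.906 -0.423 -0.   ] heading 64.97
turn deg [-24.03  -0.04   0.11] shares [-0.267  -0.0004  0.0013]
```

```bash
python3 -m inch '[[0.02,0.007,0.085,-0.03,0,0],[0.04,0.014,0.17,-0.09,0,0],[0.06,0.021,0.28,-0.16,0,0],[0.08,0.03,0.4,-0.22,0,0],[0.11,0.04,0.51,-0.267,0,0],[0.13,0.05,0.61,-0.267,0,0.001],[0.162,0.0565,0.683,-0.267,0,0.001],[0.162,0.0565,0.683,-0.267,0,0.001]]' 0.35 40; python3 - <<'E'
from h import *
goal([.5537,.379,.077],np.radians(89))
p,d=vision.camera('top');cv2.imwrite('/tmp/t1.png',p[:,:,::-1])
print(env.read_state()['gripper_width'])
E
```

```text
time_s: 1.1
tcp_pos: [0.5553, 0.3771, 0.1576]
tcp_rot: [0.007, 0.709, -0.008, 0.706]
force: [-0.8, 0.2, 0.1]
gripper_width: 0.0558
shift [ 0.1611  0.004  -0.0025] pos [0.5553 0.3771 0.1576]
tool y [ 0.021  1.    -0.002] z [ 1.    -0.021 -0.004] heading 88.78
turn deg [-0.22 -0.25  0.1 ] shares [-0.0024 -0.0028  0.0011]
0.05590328018908385
```

```bash
python3 -m inch '[[0.03,0.003,-0.002,-0.002,-0.002,0],[0.06,0.004,-0.002,-0.002,-0.002,0],[0.09,0.004,-0.002,-0.002,-0.002,0],[0.11,0.004,-0.002,-0.002,-0.002,0],[0.11,0.004,-0.002,-0.002,-0.002,0]]'; python3 - <<'E'
from h import *
goal([.5537,.379,.077],np.radians(89))
p,d=snap('scene',(190,150,320,300),4,'pics/g1.png')
E
```

```text
time_s: 1.78
tcp_pos: [0.5523, 0.3813, 0.1047]
tcp_rot: [0.005, 0.707, -0.005, 0.707]
force: [0.8, -0.2, -0.1]
gripper_width: 0.0557
shift [ 0.0553 -0.0046  0.0029] pos [0.5523 0.3813 0.1047]
tool y [0.014 1.    0.   ] z [ 1.    -0.014  0.001] heading 89.2
turn deg [ 0.2   0.06 -0.01] shares [ 0.0022  0.0007 -0.0001]
```

View pics/g1.png

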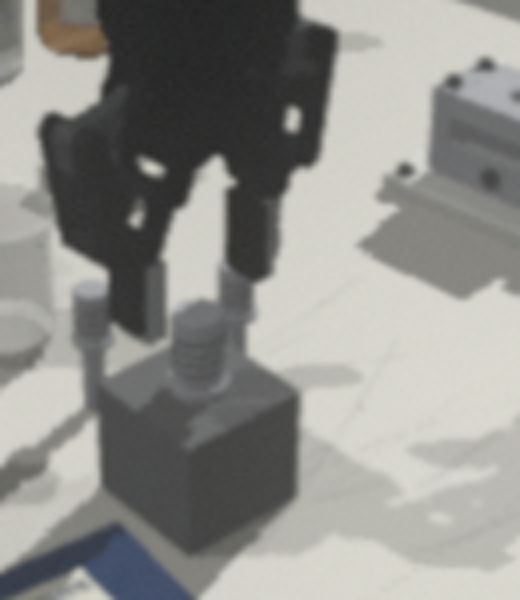

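The open fingers straddle the ribbed pin grip at (200,345) in this crop, and the look-alikes at (92,310) and (235,290) are clear of them. Descending.

```bash
python3 -m inch '[[0.02,-0.002,0.002,0,0,0],[0.04,-0.004,0.003,0,0,0],[0.055,-0.004,0.003,0,0,0],[0.055,-0.004,0.003,0,0,0],[0.055,-0.004,0.003,0,0,0]]';python3 - <<'E'
from h import *
goal([.5537,.379,.077],np.radians(89))
E
```

```text
time_s: 2.45
tcp_pos: [0.5548, 0.3797, 0.079]
tcp_rot: [0.006, 0.706, -0.004, 0.708]
force: [-0.6, 0.1, 0.6]
gripper_width: 0.0555
shift [ 0.004  -0.0015 -0.0023] pos [0.5548 0.3797 0.079 ]
tool y [0.014 1.    0.002] z [ 1.    -0.014  0.004] heading 89.18
turn deg [ 0.18  0.22 -0.1 ] shares [ 0.002   0.0024 -0.0011]
```

```bash
python3 -m inch '[[0.004,-0.001,-0.001,0,0,0],[0.004,-0.001,-0.001,0,0,0],[0.004,-0.001,-0.001,0,0,0],[0.004,-0.001,-0.001,0,0,0],[0.004,-0.001,-0.001,0,0,0],[0.004,-0.001,-0.001,0,0,0]]' 1 40;python3 - <<'E'
from h import *
for i in range(3):
  s=env.read_state();print(s['tcp_pos'],s['force'],s['gripper_width']);vision.camera('top')
goal([.5537,.379,.077],np.radians(89))
E
```

```text
time_s: 3.2
tcp_pos: [0.5543, 0.3793, 0.0771]
tcp_rot: [0.006, 0.706, -0.004, 0.708]
force: [-0.6, 0.4, 0.8]
gripper_width: 0.0209
[0.5543036  0.37925197 0.07712788] [-0.61726292  0.41755657  0.81205815] 0.020939082369030408
[0.55426192 0.37927013 0.07708365] [0.07590928 1.10979908 1.40274983] 0.020937939299529435
[0.55428991 0.37924913 0.0771107 ] [-1.01325332  0.37315733  1.45719805] 0.020838673628496385
shift [ 0.0002 -0.0005 -0.0012] pos [0.5543 0.3792 0.0771]
tool y [0.014 1.    0.002] z [ 1.    -0.014  0.004] heading 89.19
turn deg [ 0.19  0.22 -0.11] shares [ 0.0021  0.0025 -0.0012]
```

```bash
python3 -m inch '[[-0.06,0,0,0,0,0],[-0.14,0,0,0,0,0],[-0.22,0,0,0,0,0],[-0.24,0,0,0,0,0],[-0.24,0,0,0,0,0]]';python3 - <<'E'
from h import *
goal([.6015,.0745,.16],np.radians(89))
print(env.read_state()['gripper_width'])
E
```

```text
time_s: 3.98
tcp_pos: [0.5537, 0.3789, 0.1963]
tcp_rot: [0.006, 0.706, -0.005, 0.708]
force: [-1.2, 0.0, -2.1]
gripper_width: 0.0212
shift [ 0.072  -0.6074  0.1041] pos [0.5537 0.3789 0.1963]
tool y [0.014 1.    0.001] z [ 1.    -0.014  0.003] heading 89.18
turn deg [ 0.18  0.19 -0.08] shares [ 0.002   0.0021 -0.0009]
0.021190842481565452
```

```bash
python3 -m inch '[[0,-0.06,0.01,0,0,0],[0,-0.16,0.027,0,0,0],[0,-0.27,0.046,0,0.001,0],[0,-0.38,0.065,0.001,0.002,0],[0.02,-0.48,0.082,0.002,0.002,0],[0.05,-0.56,0.096,0.002,0.002,0],[0.072,-0.607,0.104,0.002,0.002,0],[0.072,-0.607,0.104,0.002,0.002,0]]';python3 -m inch '[[0,0,0,0,0,0],[0,0,0,0,0,0],[0,0,0,0,0,0]]';python3 - <<'E'
from h import *
goal([.6015,.0745,.16],np.radians(89))
p,d=vision.camera('scene');q,e=vision.camera('top')
cv2.imwrite('/tmp/s2.png',p[:,:,::-1]);cv2.imwrite('/tmp/t2.png',q[:,:,::-1])
a=cv2.resize(p[120:240,280:380,::-1],None,fx=4.5,fy=4.5,interpolation=cv2.INTER_CUBIC)[:540]
b=cv2.resize(q[185:290,305:370,::-1],None,fx=5,fy=5,interpolation=cv2.INTER_CUBIC)
c=np.zeros((545,780,3),np.uint8);c[:540,:450]=a;c[:525,455:]=b
cv2.imwrite('pics/g2.png',c)
E
```

```text
time_s: 4.97
tcp_pos: [0.5996, 0.0729, 0.1558]
tcp_rot: [0.008, 0.71, -0.007, 0.704]
force: [-0.5, 0.2, -1.5]
gripper_width: 0.0207
time_s: 5.35
tcp_pos: [0.6016, 0.0759, 0.161]
tcp_rot: [0.006, 0.707, -0.005, 0.707]
force: [-1.0, -0.4, -0.4]
gripper_width: 0.0202
shift [ 0.0019 -0.0027 -0.0002] pos [0.6016 0.0759 0.161 ]
tool y [0.016 1.    0.002] z [ 1.    -0.016  0.001] heading 89.09
turn deg [ 0.09  0.07 -0.1 ] shares [ 0.001   0.0007 -0.0012]
```

View pics/g2.png

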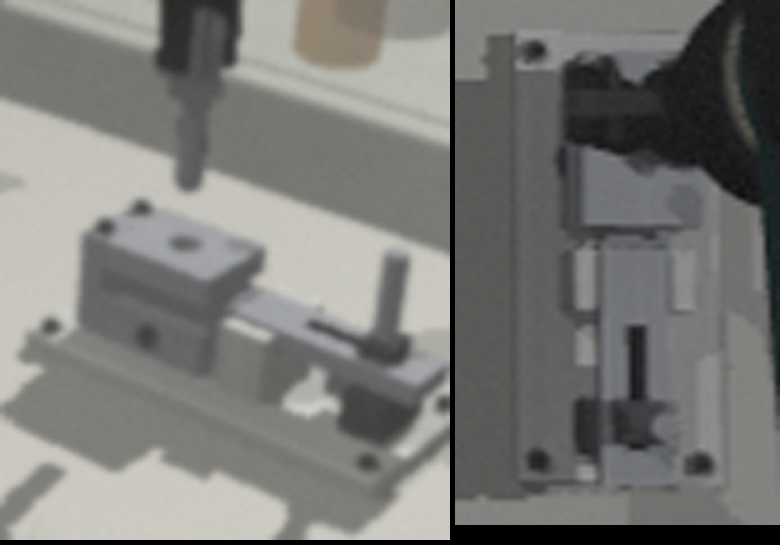

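The scene crop shows the pin hanging upright with its nose at (188,188), the ear hole at (186,243) and the post at (392,300). The top view of the hole is hidden. I'll check the relative alignment in the scene camera.

```bash
python3 - <<'E'
from h import *
p=cv2.cvtColor(cv2.imread('/tmp/s2.png'),cv2.COLOR_BGR2GRAY).astype(float)
A=lambda x,y:((x+.5)/4.5-.5+280,(y+.5)/4.5-.5+120)
h=A(186,243);v,u=np.mgrid[169:179,315:328];g=p[v,u];w=np.clip(np.median(g)-8-g,0,30)
h2=((u*w).sum()/w.sum(),(v*w).sum()/w.sum())
print('hole px',h,h2,plane('scene',h,.062),plane('scene',h2,.062),'pred from top',proj('scene',[.6015,.0745,.062]))
t=env.read_state()['tcp_pos'];r=R.from_quat(env.read_state()['tcp_rot']);n=t+r.apply([.069,0,0]);print('nose',n,proj('scene',n),'tcp',t)
# pin edges rows: print profile of image rows through shank
for row in range(150,166,2): print(row,p[row,312:334].astype(int))
for z in (.095,.1,.105,.11): print(z,proj('scene',[n[0],n[1],z]))
E
```

```text
hole px (320.94444444444446, 173.61111111111111) (np.float64(320.2184065934066), np.float64(174.0164835164835)) [0.60093781 0.07251375 0.062     ] [0.6009711  0.07524966 0.062     ] pred from top [320.21126881 173.82762735]
nose [0.60171712 0.07564504 0.09195077] [321.03490959 161.36214548] tcp [0.60163945 0.07553012 0.16095063]
150 [118 118 118 118 119 118 115 106  99  97  96  92  89  91 105 116 117 117
 118 118 117 116]
152 [138 130 125 121 120 120 118 110 102  99  95  92  87  89 105 116 117 118
 118 118 117 117]
154 [192 186 179 173 161 144 129 114 102  97  94  93  94 100 112 119 120 119
 118 118 116 118]
156 [194 196 195 194 193 187 164 127 105  98  95  90  96 110 119 120 119 118
 118 118 117 117]
158 [195 194 195 193 195 189 159 123 100  96  93  92 106 152 171 173 160 144
 136 128 122 118]
160 [195 197 195 194 195 190 168 130 101  94  93  98 124 168 190 195 194 193
 191 184 177 171]
162 [194 195 194 193 195 194 190 174 152 138 138 153 172 190 194 196 196 196
 197 195 196 197]
164 [151 175 192 195 194 196 195 195 194 195 195 194 195 196 195 195 196 196
 196 196 197 197]
0.095 [321.15865065 160.0582766 ]
0.1 [321.36192668 157.91200641]
0.105 [321.56565795 155.75547821]
0.11 [321.76983824 153.58866997]
```

```bash
python3 -m inch '[[0.02,-0.0015,0,0,0,0],[0.04,-0.0015,0,0,0,0],[0.055,-0.0015,0,0,0,0],[0.06,-0.0015,0,0,0,0],[0.064,-0.0015,0,0,0,0],[0.066,-0.0015,0,0,0,0],[0.066,-0.0015,0,0,0,0],[0.066,-0.0015,0,0,0,0]]';python3 - <<'E'
from h import *
for i in range(3):
  s=env.read_state();print(s['tcp_pos'].round(4),s['force'].round(2),s['moment'].round(2),s['gripper_width'].round(4));vision.camera('top')
E
```

```text
time_s: 6.45
tcp_pos: [0.6017, 0.0741, 0.1278]
tcp_rot: [0.007, 0.707, -0.006, 0.707]
force: [0.3, -0.5, -1.7]
gripper_width: 0.0208Traceback (most recent call last):
  File "<stdin>", line 3, in <module>
AttributeError: 'float' object has no attribute 'round'
```

```bash
python3 -m inch '[[0.004,0,0,0,0,0],[0.008,0,0,0,0,0],[0.012,0,0,0,0,0],[0.016,0,0,0,0,0],[0.016,0,0,0,0,0],[0.016,0,0,0,0,0]]';python3 - <<'E'
from h import *
for i in range(3):
  s=env.read_state();print(s['tcp_pos'].round(4),s['force'].round(2),s['moment'].round(2),s['gripper_width']);vision.camera('top')
E
```

```text
time_s: 7.2
tcp_pos: [0.6015, 0.074, 0.1193]
tcp_rot: [0.007, 0.707, -0.006, 0.707]
force: [-0.2, -0.4, -2.7]
gripper_width: 0.0205
[0.6015 0.074  0.1193] [-0.25 -0.44 -2.69] [-0.22 -0.02  0.04] 0.020471898131712133
[0.6015 0.074  0.1193] [-0.54 -1.48 -2.31] [-0.27 -0.07 -0.02] 0.02046768225554537
[0.6015 0.074  0.1194] [-0.25 -1.5  -2.43] [-0.31 -0.05  0.04] 0.020579666948747573
```

```bash
python3 -m inch '[[0.003,0,0,0,0,0],[0.006,0,0,0,0,0],[0.006,0,0,0,0,0]]';python3 -m inch '[[0,0,0,0,0,0],[0,0,0,0,0,0],[0,0,0,0,0,0]]' 0.35; python3 -m inch '[[-0.04,0,0,0,0,0],[-0.09,0,0,0,0,0],[-0.14,0,0,0,0,0],[-0.16,0,0,0,0,0],[-0.16,0,0,0,0,0],[-0.16,0,0,0,0,0]]' 1; python3 - <<'E'
from h import *
goal([.47-.03,.0768,.15],np.radians(89))
p,d=vision.camera('scene');q,e=vision.camera('top')
cv2.imwrite('/tmp/s3.png',p[:,:,::-1])
a=cv2.resize(p[120:240,280:380,::-1],None,fx=4.5,fy=4.5,interpolation=cv2.INTER_CUBIC)[:540]
cv2.imwrite('pics/g3.png',a)
print(env.read_state()['gripper_width'])
E
```

```text
time_s: 7.72
tcp_pos: [0.6016, 0.074, 0.1165]
tcp_rot: [0.007, 0.707, -0.006, 0.707]
force: [0.6, -1.5, -1.7]
gripper_width: 0.0206
time_s: 8.1
tcp_pos: [0.6017, 0.0744, 0.1168]
tcp_rot: [0.007, 0.707, -0.005, 0.707]
force: [0.8, 0.3, 0.7]
gripper_width: 0.0552
time_s: 8.85
tcp_pos: [0.6009, 0.074, 0.195]
tcp_rot: [0.007, 0.708, -0.006, 0.706]
force: [0.7, 1.0, -0.6]
gripper_width: -0.0002
shift [ 9.070e-02 -2.000e-04 -3.217e-01] pos [0.6009 0.074  0.195 ]
tool y [0.017 1.    0.002] z [ 1.    -0.017 -0.002] heading 89.0
turn deg [ 0.   -0.12 -0.09] shares [ 0.     -0.0013 -0.001 ]
1.4040925049750305e-05
```

View pics/g3.png

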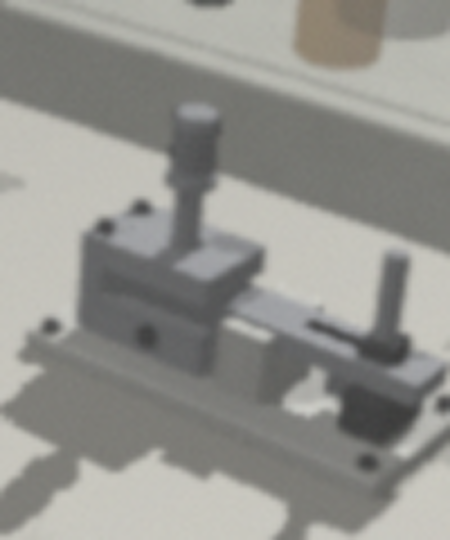

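The pin stands upright in the upper ear with its head at (197,112) and its collar at (190,180), and the fingers are clear. Next I'll move behind the post.

```bash
python3 -m inch '[[0,0,-0.06,0,0,0],[0,0,-0.14,0,0,0],[0,0,-0.22,0,0,0],[0,0,-0.29,0,0,0],[0,0,-0.315,0,0,0],[0.0,0,-0.315,0,0,0],[0,0,-0.315,0,0,0]]'; python3 - <<'E'
from h import *
goal([.445,.0767,.079],np.radians(89))
E
```

```text
time_s: 9.82
tcp_pos: [0.445, 0.0767, 0.1964]
tcp_rot: [0.007, 0.707, -0.006, 0.707]
force: [0.8, 0.5, -0.1]
gripper_width: 0.0001
shift [ 2.348e-01 -3.000e-04 -2.000e-04] pos [0.445  0.0767 0.1964]
tool y [0.018 1.    0.002] z [ 1.    -0.018  0.001] heading 88.99
turn deg [-0.01  0.05 -0.09] shares [-0.0001  0.0005 -0.001 ]
```

```bash
python3 -m inch '[[0.05,0,0,0,0,0],[0.12,0,0,0,0,0],[0.18,0,0,0,0,0],[0.22,0,0,0,0,0],[0.235,0,0,0,0,0],[0.235,0,0,0,0,0],[0.235,0,0,0,0,0]]'; python3 -m inch '[[0,0,0.01,0,0,0],[0,0,0.02,0,0,0],[0,0,0.03,0,0,0],[0,0,0.04,0,0,0],[0,0,0.046,0,0,0],[0,0,0.046,0,0,0]]'; python3 - <<'E'
from h import *
goal([.4735,.0767,.079],np.radians(89))
p,d=snap('scene',(280,120,390,240),4.5,'pics/g4.png')
print(env.read_state()['force'])
E
```

```text
time_s: 10.7
tcp_pos: [0.4452, 0.0769, 0.0801]
tcp_rot: [0.007, 0.706, -0.006, 0.708]
force: [0.4, -0.3, 0.5]
gripper_width: 0.0001
time_s: 11.45
tcp_pos: [0.4673, 0.0765, 0.0789]
tcp_rot: [0.007, 0.707, -0.006, 0.707]
force: [-0.2, 1.2, -0.2]
gripper_width: -0.0001
shift [-0.0002  0.0006  0.0125] pos [0.4673 0.0765 0.0789]
tool y [0.017 1.    0.002] z [ 1.    -0.017  0.   ] heading 89.0
turn deg [ 0.    0.01 -0.09] shares [ 0.      0.0001 -0.001 ]
[-0.54652552  0.03665236  0.21225607]
```

View pics/g4.png

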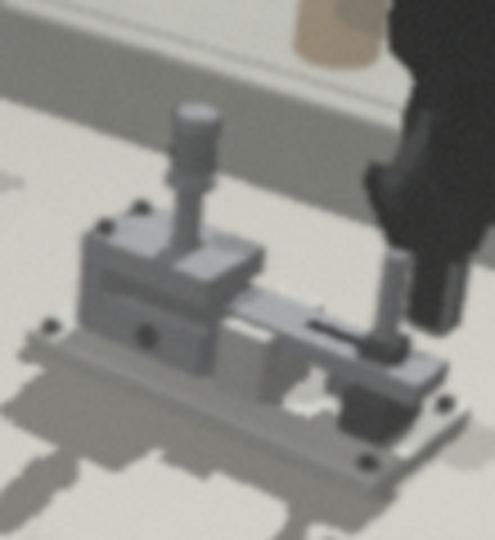

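The shut fingers at (440,290) stand just behind the post at (392,300), and the pin's head is at scene pixel (323.5,145). I'll push gently and watch the force and that pixel.

```bash
cat > chk.py <<'E'
from h import *
F=[]
for i in range(3):
    p,d=vision.camera('scene');s=env.read_state();F.append(s['force'])
print('t',s['time_s'],'F',np.mean(F,0).round(2),'tcp',s['tcp_pos'].round(4),'headcol',p[140:168:2,323].mean(1).astype(int))
E
python3 chk.py; python3 -m inch '[[0,0,0.002,0,0,0],[0,0,0.004,0,0,0],[0,0,0.006,0,0,0],[0,0,0.008,0,0,0],[0,0,0.01,0,0,0],[0,0,0.012,0,0,0],[0,0,0.014,0,0,0],[0,0,0.016,0,0,0]]';python3 chk.py
```

```text
t 11.65 F [0.42 0.13 0.18] tcp [0.4669 0.0765 0.0789] headcol [122 130 164 139 100  89  90  88  86  92 101  94  94  98]
time_s: 12.65
tcp_pos: [0.4744, 0.0764, 0.0789]
tcp_rot: [0.007, 0.708, -0.006, 0.707]
force: [-4.7, -0.1, 3.4]
gripper_width: 0.0001
t 12.8 F [-4.64 -0.4   3.18] tcp [0.4747 0.0764 0.0789] headcol [122 131 163 137 101  87  88  86  89  89  98  95  95  99]
```

```bash
python3 -m inch '[[0,0,0.002,0,0,0],[0,0,0.002,0,0,0]]';python3 chk.py; python3 -m inch '[[0,0,0.002,0,0,0],[0,0,0.002,0,0,0]]';python3 chk.py
```

```text
time_s: 13.05
tcp_pos: [0.4758, 0.0764, 0.0789]
tcp_rot: [0.007, 0.707, -0.006, 0.707]
force: [-5.0, -0.9, 3.5]
gripper_width: -0.0001
t 13.2 F [-5.6  -0.64  3.24] tcp [0.4758 0.0764 0.0789] headcol [122 128 163 138 102  90  88  89  87  90  97  93  95  97]
time_s: 13.45
tcp_pos: [0.4768, 0.0764, 0.0789]
tcp_rot: [0.007, 0.707, -0.006, 0.707]
force: [-4.5, 0.4, 2.8]
gripper_width: 0.0003
t 13.6 F [-4.19 -0.09  2.88] tcp [0.477  0.0764 0.0789] headcol [122 119 144 145 106  98  90  92  93  90  98 101  93  94]
```

```bash
python3 -m inch '[[0,0,0.002,0,0,0],[0,0,0.002,0,0,0]]';python3 chk.py
```

```text
time_s: 13.85
tcp_pos: [0.4781, 0.0763, 0.0789]
tcp_rot: [0.007, 0.707, -0.006, 0.707]
force: [-4.3, 0.2, 2.8]
gripper_width: 0.0001
t 14.0 F [-4.74  0.23  2.17] tcp [0.4782 0.0763 0.079 ] headcol [120 121 120 124 105  97  93  97  96  93 100 103  94  95]
```

```bash
python3 -m inch '[[0,0,0.002,0,0,0],[0,0,0.002,0,0,0]]';python3 chk.py
```

```text
time_s: 14.25
tcp_pos: [0.4791, 0.0763, 0.079]
tcp_rot: [0.007, 0.707, -0.006, 0.707]
force: [-5.2, -0.9, 1.9]
gripper_width: 0.0002
t 14.4 F [-4.19 -0.23  2.42] tcp [0.4791 0.0763 0.079 ] headcol [121 121 120 123 107  97  93  97  94  92 100 104  94  95]
```

```bash
python3 -m inch '[[0,0,0.002,0,0,0],[0,0,0.002,0,0,0]]';python3 chk.py
```

```text
time_s: 14.65
tcp_pos: [0.4801, 0.0763, 0.0789]
tcp_rot: [0.007, 0.707, -0.006, 0.707]
force: [-4.9, 0.4, 2.0]
gripper_width: -0.0
t 14.8 F [-4.88  0.02  2.39] tcp [0.4801 0.0763 0.0789] headcol [121 121 121 126 107  99  93  94  94  94  99 103  95  97]
```

```bash
python3 -m inch '[[0,0,0.002,0,0,0],[0,0,0.002,0,0,0]]';python3 chk.py
```

```text
time_s: 15.05
tcp_pos: [0.481, 0.0763, 0.0789]
tcp_rot: [0.007, 0.707, -0.006, 0.707]
force: [-5.8, -0.2, 2.5]
gripper_width: -0.0
t 15.2 F [-5.16  0.48  2.29] tcp [0.481  0.0763 0.0789] headcol [121 122 121 128 107  99  93  93  96  92  99 104  94  96]
```

```bash
python3 -m inch '[[0,0,0.002,0,0,0],[0,0,0.002,0,0,0]]';python3 chk.py; python3 -c "
from h import *
snap('scene',(280,120,390,240),4.5,'pics/g5.png')"
```

```text
time_s: 15.45
tcp_pos: [0.482, 0.0763, 0.079]
tcp_rot: [0.007, 0.707, -0.006, 0.707]
force: [-5.1, 0.3, 1.5]
gripper_width: 0.0003
t 15.6 F [-5.72  0.62  2.14] tcp [0.482  0.0763 0.079 ] headcol [122 120 120 126 105 102  93  92  92  93  99 102  95  94]
```

View pics/g5.png

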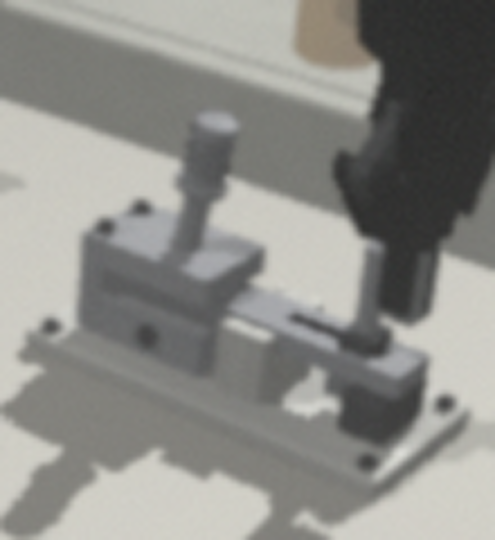

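The pin leans slightly back (its head is now at (214,122)), dragged by the tongue, but it is still in the ear. About 9 mm travelled and not dropped yet, so I'll continue in 1 mm steps.

```bash
python3 -m inch '[[0,0,0.002,0,0,0],[0,0,0.002,0,0,0]]';python3 chk.py
```

```text
time_s: 15.9
tcp_pos: [0.4829, 0.0763, 0.0789]
tcp_rot: [0.007, 0.707, -0.006, 0.707]
force: [-4.7, 0.6, 3.0]
gripper_width: 0.0002
t 16.05 F [-4.8   0.03  2.33] tcp [0.483  0.0763 0.079 ] headcol [121 122 125 131 105 100  96  95  91  91  99 102  94  94]
```

```bash
python3 -m inch '[[0,0,0.002,0,0,0],[0,0,0.002,0,0,0]]';python3 chk.py
```

```text
time_s: 16.3
tcp_pos: [0.484, 0.0763, 0.0789]
tcp_rot: [0.007, 0.707, -0.006, 0.707]
force: [-4.9, -0.4, 3.0]
gripper_width: -0.0001
t 16.45 F [-5.55  0.28  2.02] tcp [0.484  0.0763 0.079 ] headcol [121 121 125 147 120 103  96  93  92  91  94 104  94  93]
```

```bash
python3 -m inch '[[0,0,0.002,0,0,0],[0,0,0.002,0,0,0]]';python3 chk.py
```

```text
time_s: 16.7
tcp_pos: [0.485, 0.0762, 0.079]
tcp_rot: [0.007, 0.707, -0.006, 0.707]
force: [-4.7, 0.1, 2.3]
gripper_width: -0.0001
t 16.85 F [-4.83  0.14  2.23] tcp [0.485  0.0762 0.0789] headcol [121 122 120 139 128 104  95  95  96  91  91 100  98  90]
```

```bash
python3 -m inch '[[0,0,0.002,0,0,0],[0,0,0.002,0,0,0]]';python3 chk.py
```

```text
time_s: 17.1
tcp_pos: [0.4859, 0.0762, 0.079]
tcp_rot: [0.007, 0.707, -0.006, 0.707]
force: [-5.6, -0.4, 3.7]
gripper_width: -0.0001
t 17.25 F [-5.35  0.44  2.28] tcp [0.4859 0.0762 0.0789] headcol [121 121 120 120 118 122 122 130 161 143  95  86  86  84]
```

```bash
python3 -m inch '[[0,0,0.002,0,0,0],[0,0,0.002,0,0,0]]';python3 chk.py
```

```text
time_s: 17.5
tcp_pos: [0.4864, 0.0762, 0.079]
tcp_rot: [0.007, 0.708, -0.006, 0.707]
force: [-8.2, 0.3, 4.9]
gripper_width: 0.0002
t 17.65 F [-7.   0.3  4.1] tcp [0.4864 0.0762 0.079 ] headcol [122 121 120 120 120 122 122 129 162 141  98  86  85  83]
```

The pin dropped about 12 px and the tongue locked at 8 N. Backing off and moving above the head.

```bash
python3 -m inch '[[0,0,-0.01,0,0,0],[0,0,-0.03,0,0,0],[0,0,-0.05,0,0,0],[-0.05,0,-0.05,0,0,0],[-0.12,0,-0.05,0,0,0],[-0.19,0,-0.05,0,0,0],[-0.2,0,-0.05,0,0,0],[-0.2,0,-0.05,0,0,0]]';python3 - <<'E'
from h import *
goal([.6013,.0747,.14],np.radians(89))
E
```

```text
time_s: 18.65
tcp_pos: [0.4619, 0.0764, 0.1787]
tcp_rot: [0.007, 0.707, -0.006, 0.707]
force: [-0.1, 0.6, -0.6]
gripper_width: -0.0003
shift [0.0777 0.0012 0.2788] pos [0.4619 0.0764 0.1787]
tool y [0.017 1.    0.002] z [ 1.    -0.017  0.001] heading 89.0
turn deg [ 0.    0.05 -0.09] shares [ 0.      0.0005 -0.001 ]
```

```bash
python3 -m inch '[[0,0,0.05,0,0,0],[0,0,0.12,0,0,0],[0,0,0.19,0,0,0],[0,0,0.25,0,0,0],[0,0.001,0.279,0,0,0],[0.05,0.001,0.279,0,0,0],[0.076,0.001,0.279,0,0,0],[0.076,0.001,0.279,0,0,0]]';python3 - <<'E'
from h import *
snap('scene',(280,120,390,240),4.5,'pics/g6.png')
goal([.6013,.0747,.12],np.radians(89))
E
```

```text
time_s: 19.65
tcp_pos: [0.5998, 0.0745, 0.138]
tcp_rot: [0.007, 0.709, -0.006, 0.705]
force: [0.0, -0.3, 0.2]
gripper_width: 0.0002
shift [0.0395 0.0002 0.0012] pos [0.6007 0.0746 0.1398]
tool y [0.017 1.    0.001] z [ 1.    -0.017 -0.002] heading 89.01
turn deg [ 0.01 -0.13 -0.08] shares [ 0.0001 -0.0014 -0.0009]
```

View pics/g6.png

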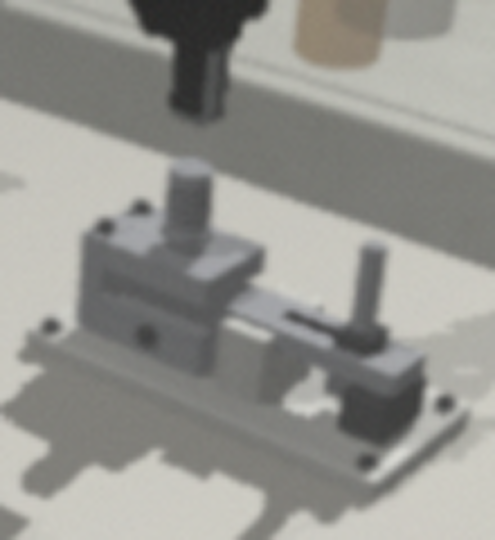

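The pin is upright in the ear with its collar a few mm up and its head at (190,168). The tongue is held in, and the fingertips are centred above the head. Pressing slowly.

```bash
python3 -m inch '[[0.012,0,0.0005,0,0,0],[0.024,0,0.0005,0,0,0],[0.034,0,0.0005,0,0,0],[0.04,0,0.0005,0,0,0],[0.043,0,0.0005,0,0,0],[0.046,0,0.0005,0,0,0],[0.046,0,0.0005,0,0,0]]';python3 chk.py;python3 -m inch '[[0.002,0,0,0,0,0],[0.004,0,0,0,0,0],[0.004,0,0,0,0,0]]';python3 chk.py
```

```text
time_s: 20.58
tcp_pos: [0.6018, 0.0746, 0.118]
tcp_rot: [0.007, 0.707, -0.006, 0.707]
force: [0.8, -0.4, 0.6]
gripper_width: 0.0002
t 20.725 F [ 0.1  -0.27 -0.27] tcp [0.6019 0.0746 0.1182] headcol [48 53 56 58 63 68 71 82 92 97 93 87 83 84]
time_s: 21.1
tcp_pos: [0.6017, 0.0746, 0.1159]
tcp_rot: [0.007, 0.707, -0.006, 0.707]
force: [0.5, 0.8, 0.3]
gripper_width: 0.0004
t 21.25 F [-0.17 -0.11 -0.18] tcp [0.6018 0.0746 0.116 ] headcol [48 51 54 58 62 66 68 74 84 95 93 86 84 83]
```

```bash
python3 -m inch '[[0.002,0,0,0,0,0],[0.004,0,0,0,0,0],[0.004,0,0,0,0,0]]'
```

```text
time_s: 21.62
tcp_pos: [0.6023, 0.0746, 0.115]
tcp_rot: [0.007, 0.706, -0.006, 0.708]
force: [-0.1, 0.6, 4.0]
gripper_width: -0.0002
```

```bash
python3 -m inch '[[0.002,0,0,0,0,0],[0.003,0,0,0,0,0],[0.003,0,0,0,0,0]]'
```

```text
time_s: 22.0
tcp_pos: [0.6027, 0.0745, 0.1142]
tcp_rot: [0.007, 0.706, -0.006, 0.708]
force: [-0.6, -0.6, 6.8]
gripper_width: -0.0
```

```bash
python3 -m inch '[[0.002,0,0,0,0,0],[0.002,0,0,0,0,0]]'
```

```text
time_s: 22.25
tcp_pos: [0.6026, 0.0745, 0.1131]
tcp_rot: [0.007, 0.706, -0.006, 0.708]
force: [-1.8, -0.6, 5.5]
gripper_width: -0.0003
```

```bash
python3 -m inch '[[0.002,0,0,0,0,0],[0.002,0,0,0,0,0]]'
```

```text
time_s: 22.5
tcp_pos: [0.6027, 0.0744, 0.1122]
tcp_rot: [0.007, 0.706, -0.006, 0.708]
force: [-0.3, -0.2, 6.9]
gripper_width: -0.0002
```

```bash
python3 -m inch '[[0.002,0,0,0,0,0],[0.002,0,0,0,0,0]]'
```

```text
time_s: 22.75
tcp_pos: [0.6027, 0.0743, 0.1114]
tcp_rot: [0.007, 0.706, -0.006, 0.708]
force: [-1.3, -0.3, 7.2]
gripper_width: 0.0
```

```bash
python3 -m inch '[[0.002,0,0,0,0,0],[0.002,0,0,0,0,0]]'
```

```text
time_s: 23.0
tcp_pos: [0.6027, 0.0743, 0.1105]
tcp_rot: [0.007, 0.706, -0.006, 0.708]
force: [-2.0, -1.0, 7.7]
gripper_width: -0.0001
```

```bash
python3 -m inch '[[0.002,0,0,0,0,0],[0.002,0,0,0,0,0]]'
```

```text
time_s: 23.25
tcp_pos: [0.6029, 0.0742, 0.1104]
tcp_rot: [0.006, 0.706, -0.006, 0.709]
force: [-2.3, -1.5, 11.2]
gripper_width: -0.0003
```

```bash
python3 -m inch '[[0.002,0,0,0,0,0],[0.002,0,0,0,0,0]]'
```

```text
time_s: 23.5
tcp_pos: [0.603, 0.0742, 0.1103]
tcp_rot: [0.006, 0.705, -0.006, 0.709]
force: [-3.0, -1.1, 13.0]
gripper_width: 0.0002
```

```bash
python3 chk.py;python3 -c "
from h import *
snap('scene',(300,130,345,190),8,'pics/g7.png')"
```

```text
t 23.65 F [-2.86 -1.29 13.05] tcp [0.603  0.0742 0.1103] headcol [47 47 57 66 68 73 74 78 79 84 88 92 83 82]
```

View pics/g7.png

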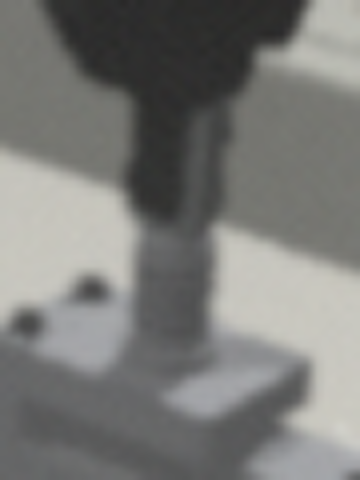

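It stopped at a tip height of 0.0993 m, against a seated head height of 0.099 m, and the collar looks flush. A bit more load will confirm that this is the seat and not the ball.

```bash
python3 -m inch '[[0.002,0,0,0,0,0],[0.004,0,0,0,0,0],[0.004,0,0,0,0,0]]'
```

```text
time_s: 24.08
tcp_pos: [0.6034, 0.074, 0.1102]
tcp_rot: [0.006, 0.705, -0.006, 0.709]
force: [-5.6, -1.9, 18.2]
gripper_width: 0.0001
```

```bash
python3 -m inch '[[0.002,0,0,0,0,0],[0.003,0,0,0,0,0],[0.003,0,0,0,0,0]]'
```

```text
time_s: 24.45
tcp_pos: [0.6036, 0.0739, 0.1101]
tcp_rot: [0.006, 0.704, -0.006, 0.71]
force: [-7.2, -2.2, 22.8]
gripper_width: -0.0003
```

Hard seat at 23 N, above the ball's range. Retreating and checking.

```bash
python3 -m inch '[[-0.02,0,0,0,0,0],[-0.06,0,0,0,0,0],[-0.14,0,-0.02,0,0,0],[-0.22,0,-0.1,0,0,0],[-0.24,0,-0.2,0,0,0],[-0.24,0,-0.3,0,0,0],[-0.24,0,-0.3,0,0,0],[-0.24,0,-0.3,0,0,0]]';python3 - <<'E'
from h import *
p,d=vision.camera('scene');q,e=vision.camera('top')
a=cv2.resize(p[120:240,280:380,::-1],None,fx=4.5,fy=4.5,interpolation=cv2.INTER_CUBIC)
b=cv2.resize(q[185:250,305:370,::-1],None,fx=5,fy=5,interpolation=cv2.INTER_CUBIC)
c=np.zeros((540,780,3),np.uint8);c[:,:450]=a;c[:325,455:]=b;cv2.imwrite('pics/g8.png',c)
print('expected seated head scene',proj('scene',[.6013,.0747,.099]),'top',proj('top',[.6013,.0747,.099]))
z=[]
for v in range(155,164):
  for u in range(317,326):
    if d[v,u]>0: o,r=ray('scene',(u,v));P=o+r*d[v,u]; z.append(P)
z=np.array(z);print('depth head max z',np.sort(z[:,2])[-15:].round(4))
o=[]
t=proj('top',[.6013,.0747,.099])
for v in range(int(t[1])-2,int(t[1])+3):
  for u in range(int(t[0])-2,int(t[0])+3):
    if e[v,u]>0: a0,r=ray('top',(u,v));o.append((a0+r*e[v,u])[2])
print('top depth z',np.median(o) if o else None, env.read_state()['force'])
E
```

```text
time_s: 25.45
tcp_pos: [0.4522, 0.0771, 0.2227]
tcp_rot: [0.007, 0.707, -0.006, 0.707]
force: [0.1, -0.6, 0.5]
gripper_width: -0.0001
expected seated head scene [321.7346889  158.26612255] top [346.22631224 214.10016756]
depth head max z [0.0995 0.0995 0.0997 0.0997 0.0998 0.0998 0.0999 0.0999 0.0999 0.0999
 0.1    0.1001 0.1001 0.1001 0.1014]
top depth z 0.09920769485209369 [0.39143702 0.63320146 0.92629495]
```

View pics/g8.png

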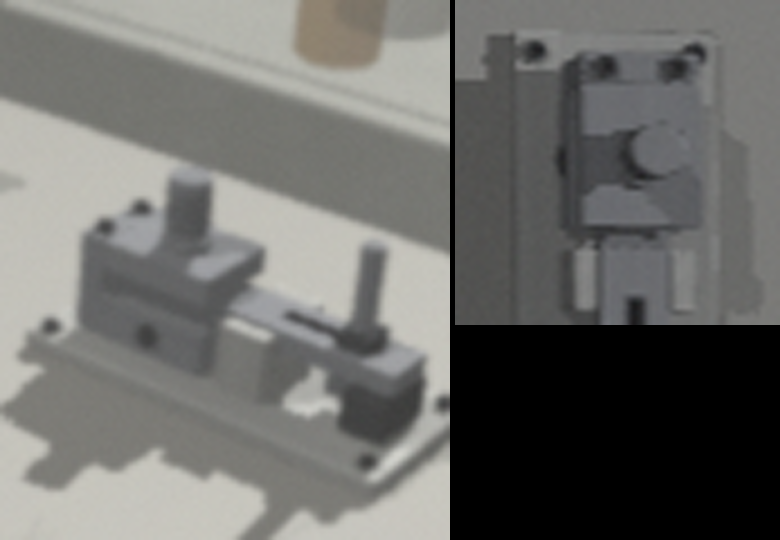

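The pin stands upright with its collar flush: the head is at (189,178) in the scene crop and (660,150) in the top crop. Depth puts the head at 0.099 m, as expected, and the tongue is held in.

```bash
python3 -c "
from workcell import sign_off
print(sign_off())"
```

```text
the job is handed in; nothing more can be done
None
```

The pin is home through both ears and the tongue's eye, the gripper is clear of everything, and the job is handed in at about 25.5 s of the 64 s allowed. `sign_off()` gives no verdict.

**What I did:** I took the large pin from the holder and stood it in the upper ear. I then pushed the post in 1 mm steps until the pin dropped and the tongue locked, at about 8 to 10 N total (limit 15 N). That included one extra 1 mm step after the drop, because two steps were already queued. Finally I pressed the pin past the ball to a hard stop and loaded the seat to about 23 N vertical (24 N total, limit 50 N) to be sure it was not just the ball.

**Last checks:**
- **Height:** the pin's head is 99.2 mm above the worktop by the top camera's depth, about 99.5 to 100 mm by the scene camera, against 99 mm when seated. That puts the collar gap at about 0 to 1 mm.
- **Pose:** the pin looks upright and on the axis in both views, and the tongue stays pushed in with nothing touching it.
- **Departures:** the pin leaned about 0.1 rad (estimated by eye) while the tongue slid under it, then stood up once it dropped. The ball gave way at about 7 to 8 N, at or just under the 8 to 15 N given.
- **Not checked:** I did not measure the timer, vial and beaker again at the end. The arm's moves stayed clear of them.

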